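Close the propped battery box

TASK

The battery box on the bench stands open, its lid propped on the stay. Raise the lid by its bar, lean it back and let go so that it stands by itself, fold the stay down into its bay, then take the lid again, lower it without ever letting it drop, and press it fully home on its stiff catch. Leave the spare battery, the screwdriver and the tray where they are.

Things in the scene. Friction and masses are not known exactly. Their poses are not given: they have to be found in the camera images.
- box: Light grey sheet-metal battery box bolted to the bench, 180 (its x) x 240 (its y) x 115 mm high, open on top; it holds two blue batteries (tops 95 mm up) in the part at y below 45 mm and an open bay at y above 45 mm. Origin at the centre of its underside, z up. The lid is hinged along the rim at its +x side; its -x side is the front. About a right angle of yaw, so that the front looks to the robot's right and the lid swings sideways.
- lid (a joint): Hinge of the flat grey lid, 180 x 240 x 8 mm, 0.4 to 0.9 kg. 0 = closed flat on the rim; grows as the lid opens; 1.57 = upright; 1.85 = leaning back on its stop, where it stands by itself. At the start it rests at about 0.62 on the stay. The hinge is nearly free: the lid falls shut if let go anywhere below 1.57 with the stay down.
- lid_hinge (a point): Point on the lid's hinge line, midway along the box, 115 mm up, at box x = +90 mm. The hinge line runs along the box's y.
- lid_bar (a point): Middle of the lid's handle, a round steel bar 12 mm thick and 100 mm long, parallel to the hinge line, 222 mm from the hinge and 4 mm above the plane of the lid's underside, standing 42 mm off the lid's free edge on a post at each end; fingers fit on either side of it, and it can turn between them. When the lid is closed it lies in front of the box, 119 mm up.
- stay (a joint): Pivot of the stay, a dark T-shaped prop. 0 = upright (leaning 0.1 rad to the front against its stop), holding the lid; grows as the stay folds back towards the lid's hinge; 1.67 = lying flat in the bay below the rim. It turns easily, stays up at 0 by its own lean and falls gently the rest of the way once pushed about 0.4 rad back. While the lid rests on it, the lid's weight pins it.
- stay_pivot (a point): Pivot of the stay, at box x = -50, y = +82 mm, 97 mm up; its axis runs along the box's y.
- stay_bar (a point): Middle of the cross-bar at the stay's free end, 120 mm from the pivot: a round bar 12 mm thick and 50 mm long along the box's y.
- catch (a joint): Travel in m of the stiff friction catch: a black block, 14 x 60 mm, inside the front wall at box x = -78, y = -10 mm. 0 = its top stands 12 mm above the rim; 0.0125 = level with the rim. The descending lid comes to rest on it 0.05 to 0.08 rad ajar; a press of about 6 to 12 N on the lid near its front edge drives it down, and it stays down. The lid is home when the resistance turns solid.
- spare_mid (a point): Centre of a loose blue spare battery, 65 x 151 x 93 mm, standing behind the hinge side; to be left alone.
- driver: Screwdriver with a black handle, 180 mm long, 26 mm thick, lying in front of the box; to be left alone. Origin at mid length, on the bench.
- tray: Black tray of grey cable glands, 100 x 140 x 35 mm, standing behind the hinge side; to be left alone. Origin at the centre of its underside.

How it is judged:
By the outcome, as a careful person would: the job done as asked, in the order asked, and still so for the second after the job is handed in, with the robot touching nothing.
It also fails if it takes over 67 s, if anything falls off the work surface, if the arm or the gripper's body presses on something with over 40 N, if the wrist force passes 120 N, or if a joint passes its speed limit or range.

ROBOT

A 6-joint arm with a two-finger parallel gripper is mounted at the origin on the work surface. World frame = base frame: x ahead of the robot, y to its left, z up, the work surface at z = 0. Lengths are in m, angles in degrees, forces in N, time in s.
With the tool pointing down it reaches from about 0.375 to 0.9 m from the base axis. Payload 3.1 kg.
Tool frame: the origin (TCP) lies at the very end of the fingers, on their centre line; the grasp point (between the pads) lies 19 mm behind it (bot.tcp_to_grasp is the distance from the TCP to the grasp point, in m); z points along the fingers, y is the direction in which the jaws open and shut (so a half turn about z gives the same grasp; the last joint's range is limited). The gripper opens to 87 mm and grips with 3 to 60 N. Pads are 19 mm wide; open, the fingers measure 117 mm over their backs; the gripper's body (75 mm by 190 mm) begins 51 mm behind the grasp point.
Start: joints at [-73.425, 30.224, 82.088, -0, 67.689, -10.227], TCP at [0.282, -0.558, 0.223] pointing down, gripper open.
Joint ranges: [-176.69, 176.69], [-43.24, 126.21], [12.49, 139.97], [-82, 262], [0, 151.66], [-163.58, 163.58]. Speed limits (degrees/s): [159.86, 159.86, 180, 180, 180, 180].

INTERFACE

Orientations are given as a 3x3 rotation matrix whose columns are the frame's x, y, z axes.
In Python, from rig import telemetry, eyes, order, bot gives the robot as it stands. The module is installed in compiled form; this text tells all that it offers.
- The arm moves only by the tool servo_tool, never from a script. Its argument "targets" is a list of rows, each a list of 2 entries, a list of its own where there are three numbers: the shift along the tool's x, y, z in m, then the turn, a rotation vector about the tool's x, y, z in rad. In form: [[[tx, ty, tz], [wx, wy, wz]], ...]. A call has 1 to 12 rows; each row is the pose to reach, as a shift and turn from the pose commanded when the call began, along the tool's axes at that moment; what a row does not reach only later rows make up. A row lasts 1/8 s, in which the tool goes at most 62.5 mm and 10.7 degrees, less where a joint would pass 70% of its speed; a pose out of reach is approached as far as the arm can. A call with a gripper value outside its range is refused whole. "gripper" is the finger opening in m, from 0 to 0.087, set as the call begins (left out, the last holds). The fingers move at their own pace and stop on an object; the grip force is fixed at half the most. Time passes only in rows, so rows that repeat a pose let the fingers close. It gives the time, the measured TCP pose, the force and the opening at its end, in the units of the state.
- telemetry.read_state(): the state, without advancing time (a new reading comes with each control period).
- eyes.capture(name): name is "scene" or "top" or "wrist"; returns a dict with "pixels" (420x560x3 uint8, blue, green, red), "intrinsics" (3x3 intrinsics, pixels), "extrinsics" (4x4, takes a point from camera to world coordinates); the wrist camera has in their place "T_tool_cam" (4x4, takes a point from camera to tool coordinates, whose origin is the TCP and whose axes are the flange's). Camera axes: x right, y down, z forward; pixel columns grow to the right and rows downward; lengths in m; the calibration is good to about 2 mm. A picture is of the moment at which its call begins: read the wrist's pose just before it. There is no depth.
- order.hand_in(): hands the job in, once; it reports no verdict.
The state is a dict: "time_s": time; "joint_positions": joint angles; "qvel": joint speeds; "tau": joint torques, N m; "position": TCP position; "tcp_rot": TCP orientation; "force": force on the tool from outside, world axes, zero at the start; "moment": the same for the moment, N m; "opening": opening from 0.0 (shut) to 1.0 (fully open).
Only numpy, scipy, OpenCV 4.12 (cv2) and the standard library are available. Lean on these libraries where they do the work, as an engineer would, in place of code of your own. Each camera call takes 0.05 s, during which the arm holds its last target. There are 200 camera calls.

## Working session

There is one attempt and no reset: what is moved stays moved. The work goes in short steps, Python scripts to look and compute and a tool call to move; the robot and the scene stay as the last step left them, time stands still between calls to the robot, and variables do not carry over. Pictures are saved under pics/ and viewed, about 8 in all and at most 12, crops included, and the job is handed in when it is done.

Besides the shell and the picture viewer there is one more tool, called after ">>>" as name(argument=value, ...), one argument or row to a line, values as JSON. servo_tool: Moves the arm, as the interface text tells. Its arguments: {"type":"object","properties":{"targets":{"type":"array","items":{"type":"array"}},"gripper":{"type":"number"}},"required":["targets"]}

```bash
mkdir -p pics; python3 - <<'E'
from rig import telemetry, eyes, bot
import cv2,numpy as np
np.set_printoptions(precision=4,suppress=True)
print(telemetry.read_state(), bot.tcp_to_grasp)
for n in("scene","top"):
    c=eyes.capture(n); cv2.imwrite(f"pics/{n}0.png",c["pixels"]); np.savez(f"{n}0.npz",**c); print(c["intrinsics"],c["extrinsics"])
E
```

```text
{'time_s': 0.0, 'joint_positions': array([-73.425 ,  30.2795,  82.1573,  -0.0004,  67.6878, -10.2266]), 'qvel': array([-0.0809,  0.0865, -0.095 ,  0.0185, -0.1076,  0.0857]), 'tau': array([ -0.0007, -44.0045, -17.659 ,   0.0631,   0.0583,  -0.0002]), 'position': array([ 0.2816, -0.5571,  0.2216]), 'tcp_rot': array([[ 0.8926,  0.4509, -0.0006],
       [ 0.4509, -0.8926,  0.0021],
       [ 0.0004, -0.0021, -1.    ]]), 'force': array([ 0.3161, -0.8291, -1.0198]), 'moment': array([-0.0505,  0.0382, -0.0379]), 'opening': 1.0038146772117758} 0.0187
[[519.1164   0.     272.1187]
 [  0.     519.1164 213.0592]
 [  0.       0.       1.    ]] [[ 0.5323  0.5542 -0.6399  1.4066]
 [ 0.8464 -0.3341  0.4148 -0.4825]
 [ 0.0161 -0.7624 -0.6469  0.9398]
 [ 0.      0.      0.      1.    ]]
[[466.0025   0.     275.4862]
 [  0.     466.0025 211.0399]
 [  0.       0.       1.    ]] [[-0.0167 -0.9885  0.1504  0.4772]
 [-0.9995  0.0206  0.0246  0.0263]
 [-0.0274 -0.1499 -0.9883  1.1426]
 [ 0.      0.      0.      1.    ]]
```

View pics/scene0.png

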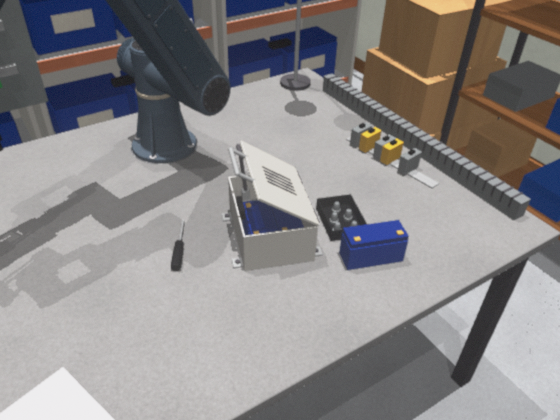

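View pics/top0.png

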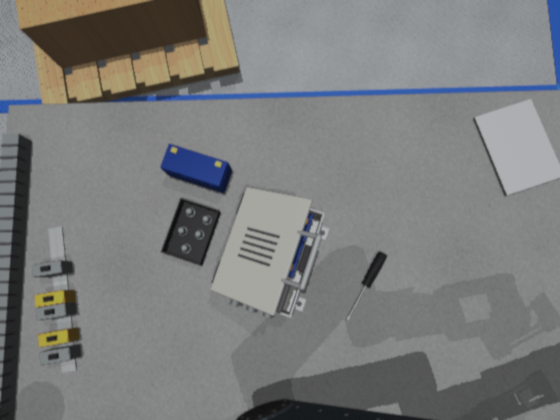

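```bash
python3 - <<'E'
import cv2
a=cv2.imread("pics/top0.png")[170:335,190:350]; b=cv2.imread("pics/scene0.png")[130:280,200:340]
a=cv2.resize(a,None,fx=3.6,fy=3.6,interpolation=2)[:,:];b=cv2.resize(b,None,fx=3.96,fy=3.96,interpolation=2)
a=cv2.resize(a,(400,412));b=cv2.resize(b,(400,428))
cv2.imwrite("pics/crop0.png",cv2.hconcat([cv2.copyMakeBorder(a,0,16,0,0,0),b]))
E
```

```text
(no output)
```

View pics/crop0.png

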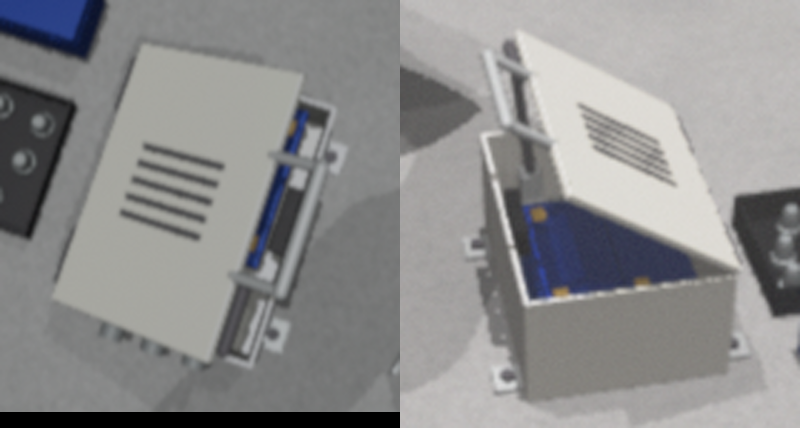

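```bash
cat > h.py <<'E'
import numpy as np
np.set_printoptions(precision=4,suppress=True)
def cast(c,uv,z):
    K,T=c["intrinsics"],c["extrinsics"]
    d=T[:3,:3]@np.linalg.solve(K,[*uv,1.]); return T[:3,3]+d*(z-T[2,3])/d[2]
E
python3 - <<'E'
from h import *
t,s=np.load("top0.npz"),np.load("scene0.npz")
th=.62;S,C=np.sin(th),np.cos(th)
def lid(r,h): return 90-r*C+h*S, .115+(r*S+h*C)/1e3
L=[]
for uv,(x,z),y,c in[((247.2,187.2),lid(0,8),-120,t),((212,289.2),lid(0,8),120,t),((310.8,199.6),lid(180,8),-120,t),((274.8,314.4),lid(180,8),120,t),
 ((323.6,212),(-90,.115),-120,t),((291.6,316.4),(-90,.115),120,t),((243.8,236),(-90,.115),-120,s),((318,226.3),(90,.115),-120,s),((228.7,176.6),(-90,.115),120,s)]:
    L.append((x/1e3+1j*y/1e3,complex(*cast(c,uv,z)[:2])))
L=np.array(L);a,b=L.T
am,bm=a.mean(),b.mean();r=np.vdot(a-am,b-bm);print(abs(r)/np.vdot(a-am,a-am).real);r/=abs(r)
o=bm-r*am;print("origin",o,"yaw",np.angle(r,deg=True));print((b-(o+r*a))*1e3)
E
```

```text
0.9871298646632093
origin (0.5448778998142514+0.06724334327139242j) yaw 70.75852418367043
[-1.5074-2.951j   1.1594-3.8054j -2.8348-0.4354j  0.9585-4.0596j
  0.6599+2.1381j  1.2894-0.8587j -1.9596+3.0605j  0.8493+1.5814j
  1.3853+5.33j  ]
```

```bash
cat >> h.py <<'E'
O=np.array([.5449,.0672]);YAW=np.radians(70.76);U=np.array([np.cos(YAW),np.sin(YAW)]);V=np.array([-U[1],U[0]])
def box(x,y,z): return np.array([*(O+U*x+V*y),z])
def tobox(p): d=np.asarray(p[:2])-O; return np.array([d@U,d@V,p[2]])
E
python3 - <<'E'
from h import *
y=np.radians(-63.198);c,s=np.cos(y),np.sin(y)
R=np.array([[-s,c,0],[c,s,0],[0,0,-1]]).T
p0=np.array([.282,-.558,.223])
p=box(-.088,0,.37);print(p,R.T@(p-p0),-(70.76+63.198)*np.pi/180)
E
```

```text
[ 0.5159 -0.0159  0.37  ] [ 0.4532 -0.3784 -0.147 ] -2.338008159386564
```

>>> servo_tool(
  targets=[
    [[0,0,-0.06],[0,0,-0.18]],
    [[0,0,-0.12],[0,0,-0.36]],
    [[0.04,-0.035,-0.147],[0,0,-0.54]],
    [[0.09,-0.075,-0.147],[0,0,-0.72]],
    [[0.14,-0.115,-0.147],[0,0,-0.9]],
    [[0.19,-0.155,-0.147],[0,0,-1.08]],
    [[0.24,-0.195,-0.147],[0,0,-1.26]],
    [[0.29,-0.24,-0.147],[0,0,-1.44]],
    [[0.33,-0.28,-0.147],[0,0,-1.62]],
    [[0.38,-0.32,-0.147],[0,0,-1.8]],
    [[0.42,-0.35,-0.147],[0,0,-1.98]],
    [[0.4532,-0.3784,-0.147],[0,0,-2.16]],
  ],
  gripper=0.03,
)

```text
time_s: 1.6
position: [0.5161, -0.0134, 0.3692]
tcp_rot: [[-0.875, 0.485, -0.0], [0.485, 0.875, 0.0], [0.001, 0.0, -1.0]]
force: [0.8, -0.0, 0.3]
opening: 0.347
```

>>> servo_tool(
  targets=[
    [[0,0,0],[0,0,-0.178]],
    [[0,0,0],[0,0,-0.178]],
    [[0,0,0],[0,0,-0.178]],
  ],
)

```text
time_s: 1.98
position: [0.5154, -0.016, 0.3693]
tcp_rot: [[-0.943, 0.333, -0.001], [0.333, 0.943, 0.0], [0.001, -0.0, -1.0]]
force: [0.6, 1.2, 0.4]
opening: 0.342
```

```bash
python3 - <<'E'
from h import *
from rig import telemetry, eyes
import cv2
s=telemetry.read_state();print(s["time_s"],s["position"],tobox(s["position"]),s["tcp_rot"],s["force"],s["joint_positions"],s["opening"])
c=eyes.capture("wrist");print(c["T_tool_cam"],c["intrinsics"]);cv2.imwrite("pics/w1.png",c["pixels"])
np.savez("w1.npz",p=s["position"],R=s["tcp_rot"],**c)
E
```

```text
1.975 [ 0.5154 -0.016   0.3693] [-0.0883  0.0004  0.3693] [[-0.9431  0.3325 -0.0007]
 [ 0.3325  0.9431  0.0001]
 [ 0.0007 -0.0001 -1.    ]] [0.5914 1.1677 0.3592] [-14.2085  13.1564  85.5356  -0.0017  81.3481 -84.7852] 0.34226359978684534
[[ 0.0004 -0.9545 -0.2981  0.0833]
 [ 1.      0.0005 -0.0002  0.0011]
 [ 0.0003 -0.2981  0.9545 -0.1619]
 [ 0.      0.      0.      1.    ]] [[348.9428   0.     274.9302]
 [  0.     348.9428 211.1036]
 [  0.       0.       1.    ]]
```

View pics/w1.png

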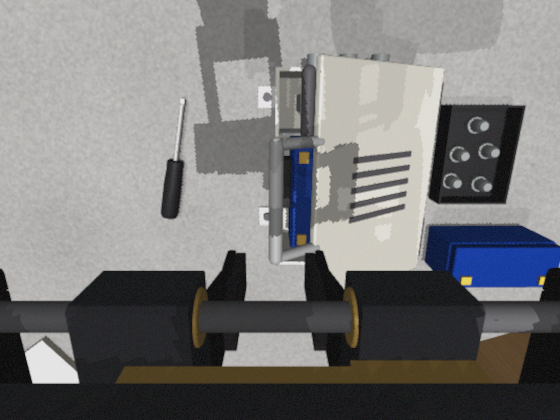

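```bash
cat >> h.py <<'E'
def wcast(d,uv,z):
    T=np.eye(4);T[:3,:3]=d["R"];T[:3,3]=d["p"]
    return cast(dict(intrinsics=d["intrinsics"],extrinsics=T@d["T_tool_cam"]),uv,z)
E
python3 - <<'E'
from h import *
d=np.load("w1.npz")
for uv,z in [((276,138),.247),((276,262),.247),((313,57),.222),((312,262),.222),((443,69),.122),((426,262),.122)]: print(uv,tobox(wcast(d,uv,z)))
t=np.load("top0.npz")
for uv in [(320,234),(302,286)]: print(tobox(cast(t,uv,.25)))
E
```

```text
(276, 138) [-0.0862  0.0564  0.247 ]
(276, 262) [-0.0864 -0.0526  0.247 ]
(313, 57) [-0.0559  0.1189  0.222 ]
(312, 262) [-0.0514 -0.0647  0.222 ]
(443, 69) [0.0962 0.1178 0.122 ]
(426, 262) [ 0.1068 -0.113   0.122 ]
[-0.0904 -0.0546  0.25  ]
[-0.0878  0.05    0.25  ]
```

>>> servo_tool(
  targets=[
    [[0,0.001,0.03],[0,0,0]],
    [[0,0.001,0.06],[0,0,0]],
    [[0,0.001,0.09],[0,0,0]],
    [[0,0.001,0.115],[0,0,0]],
    [[0,0.001,0.13],[0,0,0]],
    [[0,0.001,0.138],[0,0,0]],
    [[0,0.001,0.138],[0,0,0]],
  ],
)

```text
time_s: 2.9
position: [0.5161, -0.015, 0.2316]
tcp_rot: [[-0.944, 0.33, -0.0], [0.33, 0.944, 0.0], [0.0, 0.0, -1.0]]
force: [-0.1, -0.1, 0.2]
opening: 0.342
```

>>> servo_tool(
  targets=[
    [[0,0,0],[0,0,0]],
    [[0,0,0],[0,0,0]],
    [[0,0,0],[0,0,0]],
    [[0,0,0],[0,0,0]],
    [[0,0,0],[0,0,0]],
  ],
  gripper=0.0,
)

```text
time_s: 3.52
position: [0.5162, -0.0157, 0.2321]
tcp_rot: [[-0.944, 0.329, 0.0], [0.329, 0.944, -0.002], [-0.001, -0.002, -1.0]]
force: [-1.8, -5.6, 3.9]
opening: 0.124
```

```bash
python3 - <<'E'
from h import *
from rig import telemetry
s=telemetry.read_state();print(s["time_s"],tobox(s["position"]),s["force"],s["opening"]*87)
# arc of bar relative to th0
def b(t): return np.array([.09-.222*np.cos(t)+.004*np.sin(t), .115+.222*np.sin(t)+.004*np.cos(t)])
for t in list(np.arange(.62,1.851,.05125)): d=b(t)-b(.62); print(f"{t:.3f} [[0, {d[0]:.4f}, {-d[1]:.4f}], [0,0,0]]",b(t))
E
```

```text
3.525 [-0.0877 -0.0002  0.2321] [-1.8394 -5.5861  3.8751] 10.825514113303234
0.620 [[0, 0.0000, -0.0000], [0,0,0]] [-0.0884  0.2472]
0.671 [[0, 0.0070, -0.0090], [0,0,0]] [-0.0813  0.2562]
0.723 [[0, 0.0145, -0.0176], [0,0,0]] [-0.0739  0.2648]
0.774 [[0, 0.0224, -0.0258], [0,0,0]] [-0.066  0.273]
0.825 [[0, 0.0307, -0.0335], [0,0,0]] [-0.0577  0.2808]
0.876 [[0, 0.0393, -0.0409], [0,0,0]] [-0.049   0.2881]
0.928 [[0, 0.0484, -0.0478], [0,0,0]] [-0.04   0.295]
0.979 [[0, 0.0578, -0.0542], [0,0,0]] [-0.0306  0.3014]
1.030 [[0, 0.0675, -0.0601], [0,0,0]] [-0.0209  0.3074]
1.081 [[0, 0.0775, -0.0656], [0,0,0]] [-0.0109  0.3128]
1.133 [[0, 0.0878, -0.0705], [0,0,0]] [-0.0006  0.3177]
1.184 [[0, 0.0983, -0.0748], [0,0,0]] [0.0099 0.3221]
1.235 [[0, 0.1090, -0.0787], [0,0,0]] [0.0206 0.3259]
1.286 [[0, 0.1199, -0.0820], [0,0,0]] [0.0315 0.3292]
1.338 [[0, 0.1309, -0.0847], [0,0,0]] [0.0426 0.3319]
1.389 [[0, 0.1421, -0.0868], [0,0,0]] [0.0537 0.3341]
1.440 [[0, 0.1534, -0.0884], [0,0,0]] [0.065  0.3356]
1.491 [[0, 0.1647, -0.0894], [0,0,0]] [0.0763 0.3366]
1.543 [[0, 0.1761, -0.0898], [0,0,0]] [0.0877 0.337 ]
1.594 [[0, 0.1875, -0.0896], [0,0,0]] [0.0991 0.3368]
1.645 [[0, 0.1988, -0.0888], [0,0,0]] [0.1104 0.3361]
1.696 [[0, 0.2101, -0.0875], [0,0,0]] [0.1217 0.3348]
1.748 [[0, 0.2213, -0.0856], [0,0,0]] [0.133  0.3328]
1.799 [[0, 0.2324, -0.0831], [0,0,0]] [0.1441 0.3304]
1.850 [[0, 0.2434, -0.0801], [0,0,0]] [0.155  0.3273]
```

Bar gripped (opening ≈ 11 mm). First arc segment.

>>> servo_tool(
  targets=[
    [[0,0.007,-0.009],[0,0,0]],
    [[0,0.0145,-0.0176],[0,0,0]],
    [[0,0.0224,-0.0258],[0,0,0]],
    [[0,0.0307,-0.0335],[0,0,0]],
    [[0,0.0393,-0.0409],[0,0,0]],
    [[0,0.0484,-0.0478],[0,0,0]],
    [[0,0.0578,-0.0542],[0,0,0]],
    [[0,0.0675,-0.0601],[0,0,0]],
    [[0,0.0675,-0.0601],[0,0,0]],
  ],
)

```text
time_s: 4.65
position: [0.5389, 0.0471, 0.2938]
tcp_rot: [[-0.945, 0.328, 0.002], [0.328, 0.944, -0.005], [-0.004, -0.004, -1.0]]
force: [-2.7, -7.7, 9.2]
opening: 0.13
```

>>> servo_tool(
  targets=[
    [[0,0.01,-0.0055],[0,0,0]],
    [[0,0.0203,-0.0104],[0,0,0]],
    [[0,0.0308,-0.0147],[0,0,0]],
    [[0,0.0415,-0.0186],[0,0,0]],
    [[0,0.0524,-0.0219],[0,0,0]],
    [[0,0.0634,-0.0246],[0,0,0]],
    [[0,0.0746,-0.0267],[0,0,0]],
    [[0,0.0859,-0.0283],[0,0,0]],
    [[0,0.0859,-0.0283],[0,0,0]],
  ],
)

```text
time_s: 5.78
position: [0.569, 0.131, 0.3206]
tcp_rot: [[-0.944, 0.329, 0.006], [0.329, 0.944, 0.001], [-0.005, 0.002, -1.0]]
force: [4.5, -2.1, 4.1]
opening: 0.13
```

```bash
python3 - <<'E'
from h import *
from rig import telemetry
s=telemetry.read_state();print(s["time_s"],tobox(s["position"]),s["force"],s["opening"]*87)
E
```

```text
5.775 [ 0.0682 -0.0018  0.3206] [ 4.5368 -2.0802  4.1183] 11.266525902191788
```

>>> servo_tool(
  targets=[
    [[0,0.0113,-0.001],[0,0,0]],
    [[0,0.0227,-0.0014],[0,0,0]],
    [[0,0.0341,-0.0012],[0,0,0]],
    [[0,0.0454,-0.0004],[0,0,0]],
    [[0,0.0567,0.0009],[0,0,0]],
    [[0,0.0679,0.0028],[0,0,0]],
    [[0,0.0745,0.004],[0,0,0]],
    [[0,0.08,0.0055],[0,0,0]],
    [[0,0.084,0.0067],[0,0,0]],
    [[0,0.087,0.0075],[0,0,0]],
    [[0,0.087,0.0075],[0,0,0]],
  ],
)

```text
time_s: 7.15
position: [0.598, 0.2127, 0.3121]
tcp_rot: [[-0.944, 0.33, 0.005], [0.33, 0.944, 0.001], [-0.005, 0.002, -1.0]]
force: [6.6, -2.0, -0.1]
opening: 0.124
```

```bash
python3 - <<'E'
from h import *
from rig import telemetry
s=telemetry.read_state();print(s["time_s"],tobox(s["position"]),s["force"],U@s["force"][:2],s["opening"]*87)
E
```

```text
7.15 [ 0.1549 -0.0021  0.3121] [ 6.5654 -1.9632 -0.0686] 0.30991898436271037 10.793558456238246
```

>>> servo_tool(
  targets=[
    [[0,0.001,0],[0,0,0]],
    [[0,0.001,0],[0,0,0]],
    [[0,0.001,0],[0,0,0]],
    [[0,0.001,0],[0,0,0]],
    [[0,0.001,-0.01],[0,0,0]],
    [[0,0.001,-0.03],[0,0,0]],
    [[0,0.001,-0.06],[0,0,0]],
    [[0,0.001,-0.06],[0,0,0]],
  ],
  gripper=0.03,
)

```text
time_s: 8.15
position: [0.5971, 0.2135, 0.3762]
tcp_rot: [[-0.944, 0.33, 0.007], [0.33, 0.944, 0.001], [-0.006, 0.004, -1.0]]
force: [0.3, 0.3, 0.5]
opening: 0.344
```

```bash
python3 - <<'E'
from h import *
from rig import telemetry, eyes
import cv2
s=telemetry.read_state();print(s["time_s"],s["position"],tobox(s["position"]),s["force"],s["opening"])
A=[]
for n in("scene","top"):
    c=eyes.capture(n);np.savez(n+"2.npz",**c);cv2.imwrite(f"pics/{n}2.png",c["pixels"])
    i=c["pixels"];A.append(cv2.resize(i[120:300,180:380] if n=="scene" else i[150:330,170:370],(400,360),interpolation=2))
cv2.imwrite("pics/c2.png",cv2.hconcat(A))
E
```

```text
8.15 [0.5971 0.2135 0.3762] [ 0.1553 -0.0011  0.3762] [0.2556 0.3443 0.4908] 0.34443597197969217
```

View pics/c2.png

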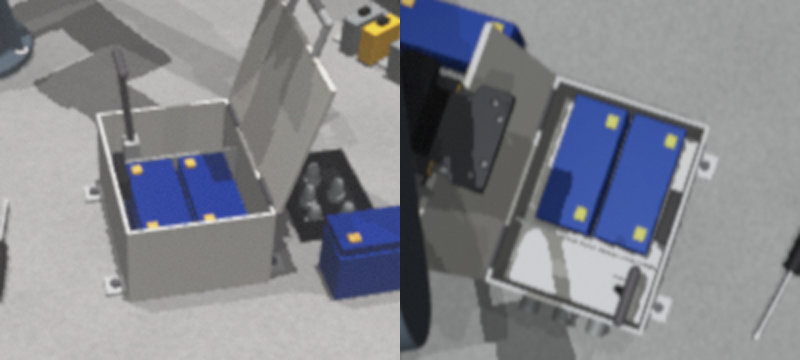

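```bash
python3 - <<'E'
from h import *
t=np.load("top2.npz")
for uv,z in[((289,284),.216),((281,311),.216),((248,189),.115),((323.5,214),.115),((215,289),.115),((291.5,315),.115)]: print(tobox(cast(t,uv,z)))
E
```

```text
[-0.0634  0.0543  0.216 ]
[-0.0647  0.1086  0.216 ]
[ 0.0893 -0.1172  0.115 ]
[-0.0889 -0.1155  0.115 ]
[0.0863 0.1156 0.115 ]
[-0.0892  0.1158  0.115 ]
```

>>> servo_tool(
  targets=[
    [[0.02,-0.05,0],[0,0,0]],
    [[0.04,-0.1,0],[0,0,0]],
    [[0.06,-0.15,0],[0,0,0]],
    [[0.083,-0.21,0],[0,0,0]],
    [[0.083,-0.265,0.01],[0,0,0]],
    [[0.083,-0.268,0.06],[0,0,0]],
    [[0.083,-0.268,0.11],[0,0,0]],
    [[0.083,-0.268,0.15],[0,0,0]],
    [[0.083,-0.268,0.175],[0,0,0]],
    [[0.083,-0.268,0.18],[0,0,0]],
    [[0.083,-0.268,0.18],[0,0,0]],
  ],
  gripper=0.0,
)

```text
time_s: 9.62
position: [0.4288, -0.0125, 0.1923]
tcp_rot: [[-0.944, 0.33, -0.001], [0.33, 0.944, 0.0], [0.001, -0.0, -1.0]]
force: [-0.6, -0.3, 0.2]
opening: 0.005
```

```bash
python3 - <<'E'
from h import *
from rig import telemetry
s=telemetry.read_state();print(s["time_s"],tobox(s["position"]),s["force"],U@s["force"][:2],s["opening"]*87)
E
```

```text
9.625 [-0.1135  0.0834  0.1923] [-0.6459 -0.3189  0.238 ] -0.513894712887562 0.40306769827334127
```

>>> servo_tool(
  targets=[
    [[0,0.015,0],[0,0,0]],
    [[0,0.025,0],[0,0,0]],
    [[0,0.035,0],[0,0,0]],
    [[0,0.045,0],[0,0,0]],
    [[0,0.055,0],[0,0,0]],
    [[0,0.065,0],[0,0,0]],
    [[0,0.075,0],[0,0,0]],
    [[0,0.085,0],[0,0,0]],
    [[0,0.095,0],[0,0,0]],
    [[0,0.105,0],[0,0,0]],
    [[0,0.11,0],[0,0,0]],
    [[0,0.11,0],[0,0,0]],
  ],
)

```text
time_s: 11.12
position: [0.4652, 0.0916, 0.1924]
tcp_rot: [[-0.944, 0.329, -0.0], [0.329, 0.944, -0.0], [0.0, -0.0, -1.0]]
force: [-0.1, 0.4, -0.0]
opening: 0.002
```

>>> servo_tool(
  targets=[
    [[0,0,-0.04],[0,0,0]],
    [[0,-0.02,-0.1],[0,0,0]],
    [[0,-0.03,-0.16],[0,0,0]],
    [[0,-0.05,-0.17],[0,0,0]],
    [[0,-0.05,-0.17],[0,0,0]],
    [[0,-0.05,-0.17],[0,0,0]],
  ],
  gripper=0.03,
)

```text
time_s: 11.88
position: [0.448, 0.0444, 0.3615]
tcp_rot: [[-0.944, 0.33, -0.002], [0.33, 0.944, 0.001], [0.002, 0.0, -1.0]]
force: [0.5, 0.8, -0.4]
opening: 0.338
```

```bash
python3 - <<'E'
from h import *
from rig import telemetry, eyes
import cv2
s=telemetry.read_state();print(s["time_s"],s["position"],tobox(s["position"]),s["force"],s["opening"])
A=[]
for n in("scene","top"):
    c=eyes.capture(n);np.savez(n+"3.npz",**c);cv2.imwrite(f"pics/{n}3.png",c["pixels"])
    i=c["pixels"];A.append(cv2.resize(i[120:300,180:380] if n=="scene" else i[150:330,170:370],(400,360),interpolation=2))
cv2.imwrite("pics/c3.png",cv2.hconcat(A))
E
```

```text
11.875 [0.448  0.0444 0.3615] [-0.0535  0.0839  0.3615] [ 0.4636  0.7923 -0.3598] 0.3379023726500392
```

View pics/c3.png

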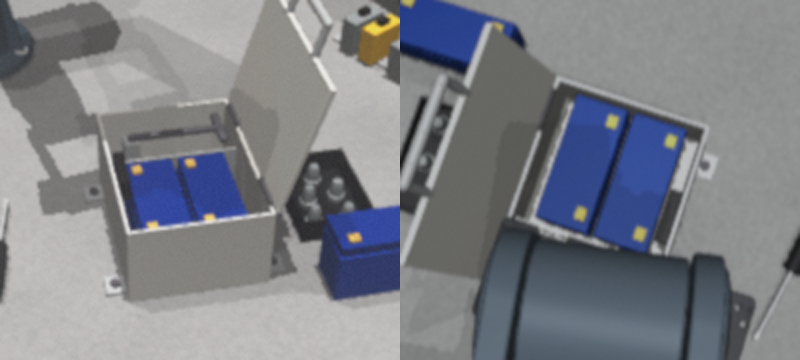

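>>> servo_tool(
  targets=[
    [[-0.01,0.02,-0.02],[0,0,0]],
    [[-0.04,0.07,-0.02],[0,0,0]],
    [[-0.07,0.12,-0.02],[0,0,0]],
    [[-0.083,0.17,-0.02],[0,0,0]],
    [[-0.083,0.208,-0.015],[0,0,0]],
    [[-0.083,0.209,0],[0,0,0]],
    [[-0.083,0.209,0.025],[0,0,0]],
    [[-0.083,0.209,0.045],[0,0,0]],
    [[-0.083,0.209,0.05],[0,0,0]],
    [[-0.083,0.209,0.05],[0,0,0]],
  ],
)

```text
time_s: 13.22
position: [0.5956, 0.2137, 0.3119]
tcp_rot: [[-0.944, 0.33, -0.001], [0.33, 0.944, -0.0], [0.001, -0.001, -1.0]]
force: [0.4, 0.7, 0.9]
opening: 0.345
```

>>> servo_tool(
  targets=[
    [[0,0,0],[0,0,0]],
    [[0,0,0],[0,0,0]],
    [[0,0,0],[0,0,0]],
    [[0,0,0],[0,0,0]],
    [[0,0,0],[0,0,0]],
  ],
  gripper=0.0,
)

```text
time_s: 13.85
position: [0.5964, 0.2145, 0.3132]
tcp_rot: [[-0.944, 0.329, 0.002], [0.329, 0.944, 0.001], [-0.001, 0.001, -1.0]]
force: [0.3, 1.4, 2.9]
opening: 0.125
```

```bash
python3 - <<'E'
from h import *
from rig import telemetry
s=telemetry.read_state();print(s["time_s"],tobox(s["position"]),s["force"],U@s["force"][:2],s["opening"]*87)
def b(t): return np.array([.09-.222*np.cos(t)+.004*np.sin(t), .115+.222*np.sin(t)+.004*np.cos(t)])
for t in list(np.arange(1.845,0.07,-.05)): d=b(t)-b(1.845); print(f"{t:.3f} [[0, {d[0]:.4f}, {-d[1]:.4f}], [0, 0, 0]]")
E
```

```text
13.85 [ 0.1561 -0.0001  0.3132] [0.3326 1.3774 2.9487] 1.4101043611890403 10.896378274499822
1.845 [[0, 0.0000, -0.0000], [0, 0, 0]]
1.795 [[0, -0.0107, -0.0029], [0, 0, 0]]
1.745 [[0, -0.0215, -0.0053], [0, 0, 0]]
1.695 [[0, -0.0325, -0.0072], [0, 0, 0]]
1.645 [[0, -0.0435, -0.0085], [0, 0, 0]]
1.595 [[0, -0.0546, -0.0092], [0, 0, 0]]
1.545 [[0, -0.0657, -0.0094], [0, 0, 0]]
1.495 [[0, -0.0768, -0.0090], [0, 0, 0]]
1.445 [[0, -0.0878, -0.0081], [0, 0, 0]]
1.395 [[0, -0.0989, -0.0067], [0, 0, 0]]
1.345 [[0, -0.1098, -0.0046], [0, 0, 0]]
1.295 [[0, -0.1206, -0.0021], [0, 0, 0]]
1.245 [[0, -0.1312, 0.0010], [0, 0, 0]]
1.195 [[0, -0.1417, 0.0046], [0, 0, 0]]
1.145 [[0, -0.1520, 0.0088], [0, 0, 0]]
1.095 [[0, -0.1621, 0.0134], [0, 0, 0]]
1.045 [[0, -0.1719, 0.0186], [0, 0, 0]]
0.995 [[0, -0.1815, 0.0242], [0, 0, 0]]
0.945 [[0, -0.1908, 0.0303], [0, 0, 0]]
0.895 [[0, -0.1997, 0.0369], [0, 0, 0]]
0.845 [[0, -0.2083, 0.0439], [0, 0, 0]]
0.795 [[0, -0.2166, 0.0513], [0, 0, 0]]
0.745 [[0, -0.2244, 0.0592], [0, 0, 0]]
0.695 [[0, -0.2319, 0.0674], [0, 0, 0]]
0.645 [[0, -0.2390, 0.0760], [0, 0, 0]]
0.595 [[0, -0.2456, 0.0849], [0, 0, 0]]
0.545 [[0, -0.2517, 0.0941], [0, 0, 0]]
0.495 [[0, -0.2574, 0.1036], [0, 0, 0]]
0.445 [[0, -0.2626, 0.1135], [0, 0, 0]]
0.395 [[0, -0.2673, 0.1235], [0, 0, 0]]
0.345 [[0, -0.2715, 0.1338], [0, 0, 0]]
0.295 [[0, -0.2752, 0.1443], [0, 0, 0]]
0.245 [[0, -0.2784, 0.1549], [0, 0, 0]]
0.195 [[0, -0.2810, 0.1657], [0, 0, 0]]
0.145 [[0, -0.2831, 0.1766], [0, 0, 0]]
0.095 [[0, -0.2846, 0.1876], [0, 0, 0]]
```

>>> servo_tool(
  targets=[
    [[0,-0.0107,-0.0029],[0,0,0]],
    [[0,-0.0215,-0.0053],[0,0,0]],
    [[0,-0.0325,-0.0072],[0,0,0]],
    [[0,-0.0435,-0.0085],[0,0,0]],
    [[0,-0.0546,-0.0092],[0,0,0]],
    [[0,-0.0657,-0.0094],[0,0,0]],
    [[0,-0.0768,-0.009],[0,0,0]],
    [[0,-0.0878,-0.0081],[0,0,0]],
    [[0,-0.0989,-0.0067],[0,0,0]],
    [[0,-0.1098,-0.0046],[0,0,0]],
    [[0,-0.1206,-0.0021],[0,0,0]],
    [[0,-0.1206,-0.0021],[0,0,0]],
  ],
)

```text
time_s: 15.35
position: [0.5547, 0.0992, 0.3138]
tcp_rot: [[-0.944, 0.33, -0.004], [0.33, 0.944, -0.001], [0.003, -0.002, -1.0]]
force: [-5.2, 1.6, 0.6]
opening: 0.125
```

>>> servo_tool(
  targets=[
    [[0,-0.0106,0.0031],[0,0,0]],
    [[0,-0.0211,0.0067],[0,0,0]],
    [[0,-0.0314,0.0109],[0,0,0]],
    [[0,-0.0415,0.0155],[0,0,0]],
    [[0,-0.0513,0.0207],[0,0,0]],
    [[0,-0.0609,0.0263],[0,0,0]],
    [[0,-0.0702,0.0324],[0,0,0]],
    [[0,-0.0791,0.039],[0,0,0]],
    [[0,-0.0877,0.046],[0,0,0]],
    [[0,-0.096,0.0534],[0,0,0]],
    [[0,-0.1038,0.0613],[0,0,0]],
    [[0,-0.1038,0.0613],[0,0,0]],
  ],
)

```text
time_s: 16.85
position: [0.52, 0.002, 0.252]
tcp_rot: [[-0.944, 0.33, -0.006], [0.33, 0.944, 0.0], [0.005, -0.002, -1.0]]
force: [-7.1, 1.8, -0.2]
opening: 0.129
```

```bash
python3 - <<'E'
from h import *
from rig import telemetry
s=telemetry.read_state();print(s["time_s"],tobox(s["position"]),s["force"],U@s["force"][:2],s["opening"]*87)
E
```

```text
16.85 [-0.0697  0.002   0.252 ] [-7.116   1.7945 -0.1567] -0.650634101391647 11.1899014265789
```

>>> servo_tool(
  targets=[
    [[0.001,-0.0075,0.0082],[0,0,0]],
    [[0.002,-0.0146,0.0168],[0,0,0]],
    [[0.003,-0.0212,0.0257],[0,0,0]],
    [[0.003,-0.0273,0.0349],[0,0,0]],
    [[0.003,-0.033,0.0444],[0,0,0]],
    [[0.003,-0.0382,0.0543],[0,0,0]],
    [[0.003,-0.0429,0.0643],[0,0,0]],
    [[0.003,-0.0471,0.0746],[0,0,0]],
    [[0.003,-0.0508,0.0851],[0,0,0]],
    [[0.003,-0.054,0.0957],[0,0,0]],
    [[0.003,-0.0566,0.1065],[0,0,0]],
    [[0.003,-0.0566,0.1065],[0,0,0]],
  ],
)

```text
time_s: 18.35
position: [0.5007, -0.0506, 0.1459]
tcp_rot: [[-0.944, 0.33, -0.0], [0.33, 0.944, -0.0], [0.0, -0.0, -1.0]]
force: [0.0, -1.3, -1.6]
opening: 0.125
```

```bash
python3 - <<'E'
from h import *
from rig import telemetry
s=telemetry.read_state();print(s["time_s"],tobox(s["position"]),s["force"],U@s["force"][:2],V@s["force"][:2],s["opening"]*87)
E
```

```text
18.35 [-0.1257  0.0029  0.1459] [ 0.009  -1.3368 -1.6215] -1.2591124384095986 -0.44903967703013625 10.845422671220438
```

>>> servo_tool(
  targets=[
    [[0,-0.001,0.0055],[0,0,0]],
    [[0,-0.0021,0.0109],[0,0,0]],
    [[0,-0.003,0.0164],[0,0,0]],
    [[0,-0.0036,0.0219],[0,0,0]],
    [[0,-0.004,0.025],[0,0,0]],
    [[0,-0.004,0.025],[0,0,0]],
  ],
)

```text
time_s: 19.1
position: [0.4994, -0.0541, 0.1215]
tcp_rot: [[-0.944, 0.33, 0.0], [0.33, 0.944, -0.0], [-0.0, 0.0, -1.0]]
force: [1.0, -2.4, -2.3]
opening: 0.125
```

>>> servo_tool(
  targets=[
    [[0,-0.0001,0.0015],[0,0,0]],
    [[0,-0.0002,0.003],[0,0,0]],
    [[0,-0.0002,0.003],[0,0,0]],
  ],
)

```text
time_s: 19.48
position: [0.4993, -0.0543, 0.1187]
tcp_rot: [[-0.944, 0.329, 0.0], [0.329, 0.944, -0.0], [-0.001, -0.0, -1.0]]
force: [1.8, -3.4, -1.9]
opening: 0.127
```

>>> servo_tool(
  targets=[
    [[0,-0.0001,0.0015],[0,0,0]],
    [[0,-0.0002,0.003],[0,0,0]],
    [[0,-0.0002,0.003],[0,0,0]],
  ],
)

```text
time_s: 19.85
position: [0.4993, -0.0545, 0.1166]
tcp_rot: [[-0.944, 0.329, 0.001], [0.329, 0.944, -0.0], [-0.001, -0.0, -1.0]]
force: [-0.1, -1.8, 5.9]
opening: 0.122
```

>>> servo_tool(
  targets=[
    [[0,0,0],[0,0,0]],
    [[0,0,0],[0,0,0]],
    [[0,0,0],[0,0,0]],
    [[0,0,-0.02],[0,0,0]],
    [[0,0,-0.05],[0,0,0]],
    [[0,0,-0.06],[0,0,0]],
    [[0,0,-0.06],[0,0,0]],
  ],
  gripper=0.03,
)

```text
time_s: 20.72
position: [0.4992, -0.0543, 0.176]
tcp_rot: [[-0.944, 0.329, 0.001], [0.329, 0.944, -0.0], [-0.001, 0.0, -1.0]]
force: [0.0, -0.1, 0.3]
opening: 0.347
```

```bash
python3 - <<'E'
from h import *
from rig import telemetry
s=telemetry.read_state();print(s["time_s"],tobox(s["position"]),s["force"],U@s["force"][:2],V@s["force"][:2],s["opening"]*87)
E
```

```text
20.725 [-0.1298  0.0031  0.176 ] [ 0.0025 -0.0777  0.2934] -0.07252806514145949 -0.027927228937939044 30.145520725442452
```

>>> servo_tool(
  targets=[
    [[-0.006,0.03,0],[0,0,0]],
    [[-0.013,0.058,0],[0,0,0]],
    [[-0.013,0.058,0.01],[0,0,0]],
    [[-0.013,0.058,0.02],[0,0,0]],
    [[-0.013,0.058,0.031],[0,0,0]],
    [[-0.013,0.058,0.036],[0,0,0]],
    [[-0.013,0.058,0.039],[0,0,0]],
    [[-0.013,0.058,0.039],[0,0,0]],
  ],
  gripper=0.0,
)

```text
time_s: 21.72
position: [0.5304, -0.0041, 0.1367]
tcp_rot: [[-0.944, 0.33, -0.0], [0.33, 0.944, 0.0], [0.0, -0.0, -1.0]]
force: [-1.0, 0.1, 0.3]
opening: 0.001
```

>>> servo_tool(
  targets=[
    [[0,0,0.0015],[0,0,0]],
    [[0,0,0.003],[0,0,0]],
    [[0,0,0.0045],[0,0,0]],
    [[0,0,0.006],[0,0,0]],
    [[0,0,0.006],[0,0,0]],
  ],
)

```text
time_s: 22.35
position: [0.5307, -0.0043, 0.1319]
tcp_rot: [[-0.944, 0.329, 0.001], [0.329, 0.944, -0.001], [-0.001, -0.001, -1.0]]
force: [-1.3, -0.9, 6.9]
opening: 0.005
```

>>> servo_tool(
  targets=[
    [[0,0,0.001],[0,0,0]],
    [[0,0,0.002],[0,0,0]],
    [[0,0,0.003],[0,0,0]],
    [[0,0,0.003],[0,0,0]],
  ],
)

```text
time_s: 22.85
position: [0.5306, -0.0045, 0.129]
tcp_rot: [[-0.944, 0.329, 0.001], [0.329, 0.944, -0.001], [-0.001, -0.001, -1.0]]
force: [-1.5, -2.4, 7.9]
opening: 0.006
```

>>> servo_tool(
  targets=[
    [[0,0,0.001],[0,0,0]],
    [[0,0,0.002],[0,0,0]],
    [[0,0,0.003],[0,0,0]],
    [[0,0,0.003],[0,0,0]],
  ],
)

```text
time_s: 23.35
position: [0.5306, -0.0046, 0.126]
tcp_rot: [[-0.944, 0.329, 0.001], [0.329, 0.944, -0.002], [-0.001, -0.001, -1.0]]
force: [-2.4, -2.4, 7.4]
opening: 0.001
```

>>> servo_tool(
  targets=[
    [[0,0,0.001],[0,0,0]],
    [[0,0,0.002],[0,0,0]],
    [[0,0,0.003],[0,0,0]],
    [[0,0,0.003],[0,0,0]],
  ],
)

```text
time_s: 23.85
position: [0.5305, -0.0047, 0.1238]
tcp_rot: [[-0.944, 0.329, 0.001], [0.329, 0.944, -0.002], [-0.001, -0.002, -1.0]]
force: [-4.5, -3.7, 13.4]
opening: 0.003
```

>>> servo_tool(
  targets=[
    [[0,0,0.001],[0,0,0]],
    [[0,0,0.002],[0,0,0]],
    [[0,0,0.002],[0,0,0]],
  ],
)

```text
time_s: 24.22
position: [0.5306, -0.0048, 0.1237]
tcp_rot: [[-0.945, 0.328, 0.002], [0.328, 0.945, -0.002], [-0.002, -0.002, -1.0]]
force: [-6.8, -2.1, 27.0]
opening: 0.004
```

Resistance turned solid (27 N, no more travel). Withdraw and check.

>>> servo_tool(
  targets=[
    [[0,0,-0.02],[0,0,0]],
    [[0,0,-0.07],[0,0,0]],
    [[0,0,-0.13],[0,0,0]],
    [[0,-0.05,-0.18],[0,0,0]],
    [[0.03,-0.1,-0.2],[0,0,0]],
    [[0.06,-0.16,-0.2],[0,0,0]],
    [[0.06,-0.2,-0.2],[0,0,0]],
    [[0.06,-0.2,-0.2],[0,0,0]],
  ],
)

```text
time_s: 25.22
position: [0.4068, -0.1755, 0.3202]
tcp_rot: [[-0.942, 0.335, 0.001], [0.335, 0.942, -0.001], [-0.001, -0.001, -1.0]]
force: [1.1, 0.0, -0.6]
opening: 0.007
```

```bash
python3 - <<'E'
from h import *
from rig import telemetry, eyes
import cv2
s=telemetry.read_state();print(s["time_s"],tobox(s["position"]),s["force"],s["qvel"])
A=[]
for n in("scene","top"):
    c=eyes.capture(n);cv2.imwrite(f"pics/{n}4.png",c["pixels"])
    i=c["pixels"];A.append(cv2.resize(i[130:310,150:420] if n=="scene" else i[130:330,140:400],(400,300),interpolation=2))
cv2.imwrite("pics/c4.png",cv2.hconcat(A))
E
```

```text
25.225 [-0.2746  0.0504  0.3202] [ 1.1171  0.0355 -0.5695] [3.7481 0.5028 0.006  2.2737 0.7421 1.6497]
```

View pics/c4.png

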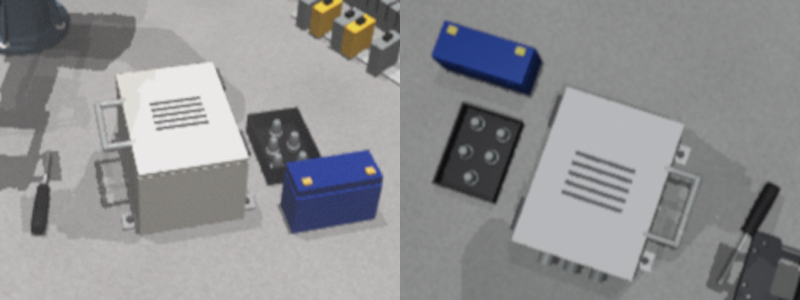

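The lid is shut flat, with the spare battery, tray and screwdriver where they were. I let the arm settle, then hand in.

>>> servo_tool(
  targets=[
    [[0,0,0],[0,0,0]],
    [[0,0,0],[0,0,0]],
    [[0,0,0],[0,0,0]],
  ],
)

```text
time_s: 25.7
position: [0.4082, -0.1722, 0.3196]
tcp_rot: [[-0.945, 0.328, -0.0], [0.328, 0.945, 0.0], [0.0, 0.0, -1.0]]
force: [0.6, 0.4, 0.2]
opening: 0.004
```

```bash
python3 -c "
from rig import order
print(order.hand_in())"
```

```text
the job is handed in; nothing more can be done
None
```

The job is done and handed in at about 26 s, with the arm clear of everything.

- **Lid back:** I raised the lid by its bar, leaned it to about 1.85 and let go. The picture showed it standing by itself.
- **Stay:** I pushed it over with closed fingers. The picture showed it lying in the bay.
- **Lowering:** I gripped the bar again and brought the lid down under control until it rested on the catch at about 0.06 rad.
- **Pressing home:** The catch moved under about 7–8 N. It then turned solid at 27 N, with the fingertips level with the top of the closed lid (0.1237 m).

The last pictures show the lid flat and closed. The spare battery, tray and screwdriver look unmoved; I judged that by eye and did not measure it. The only disagreement was a sideways force of about 7 N on the bar during the swing, from a slight yaw error; I corrected it on the way down. I took no picture after the final settling.

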